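# Pulse the spice mill: set the speed, fit the bayonet lid, hold it at pulse

### The arm

A 6-joint arm with a two-finger parallel gripper is mounted at the origin on the work surface. World frame = base frame: x ahead of the robot, y to its left, z up, the work surface at z = 0. Lengths are in m, angles in rad, forces in N, time in s.
With the tool pointing down it reaches from about 0.375 to 0.9 m from the base axis. Payload 3.1 kg.
Tool frame: the origin (TCP) lies at the very end of the fingers, on their centre line; the grasp point (between the pads) lies 19 mm behind it (manip.pinch_z is the distance from the TCP to the grasp point, in m); z points along the fingers, y is the direction in which the jaws open and shut (so a half turn about z gives the same grasp; the last joint's range is limited). The gripper opens to 85 mm and grips with 20 to 120 N. Pads are 22 mm wide; open, the fingers measure 114 mm over their backs; the gripper's body (76 mm by 85 mm) begins 54 mm behind the grasp point. The pads swing forward as they close: fully open they stand 13 mm farther back than shut.
Start: joints at [-1.347, 0.527, 1.433, -0, 1.181, -0.178], TCP at [0.245, -0.575, 0.231] pointing down, gripper open.
Joint ranges: [-3.08, 3.08], [-0.75, 2.2], [0.22, 2.44], [-1.43, 4.57], [0, 2.65], [-2.85, 2.85]. Speed limits (rad/s): [2.79, 2.79, 3.14, 3.14, 3.14, 3.14].

### API

Orientations are given as a unit quaternion [x, y, z, w].
In Python, from station import manip gives the robot as it stands.
- The arm moves only by the tool drive_tool, never from a script. Its argument "increments" is a list of rows, each a list of 7 numbers: the closure in counts, from 0 (fully open) to 255 (shut), then the shift along the tool's x, y, z in cm, then the turn, a rotation vector about the tool's x, y, z in rad. A call has 1 to 20 rows; each row is the pose to reach, as a shift and turn from the pose commanded when the call began, along the tool's axes at that moment; what a row does not reach only later rows make up. A row lasts 1/10 s, in which the tool goes at most 50 mm and 8.59 degrees, less where a joint would pass 70% of its speed; a pose out of reach is approached as far as the arm can. A call with a gripper value outside its range is refused whole. The fingers move at their own pace and stop on an object; "force" is the grip in N (left out, the last holds). Time passes only in rows, so rows that repeat a pose let the fingers close. It gives the time, the measured TCP pose, the force and the opening at its end, in the units of the state.
- manip.sense(): the state, without advancing time (a new reading comes with each control period).
- manip.snapshot(name): name is "side" or "top"; returns the picture (400x640x3 uint8, red, green, blue); there is no depth.
- manip.camera_model(name): a dict with "mtx" (3x3 intrinsics, pixels), "cam_to_world" (4x4, takes a point from camera to world coordinates). Camera axes: x right, y down, z forward; pixel columns grow to the right and rows downward; lengths in m; the calibration is good to about 2 mm. A picture is of the moment at which its call begins. camera_model takes no time and is no camera call.
- manip.sign_off(): hands the job in, once; it reports no verdict.
The state is a dict: "t": time; "q": joint angles; "qd": joint speeds; "tau": joint torques, N m; "tcp_pos": TCP position; "tool_rot": TCP orientation; "force": force on the tool from outside, world axes, zero at the start; "ft_torque": the same for the moment, N m; "finger_gap": opening from 0.0 (shut) to 1.0 (fully open).
Only numpy, scipy, OpenCV 4.12 (cv2) and the standard library are available. Lean on these libraries where they do the work, as an engineer would, in place of code of your own. Each camera call takes 0.05 s, during which the arm holds its last target. There are 200 camera calls.

### The job

Get the red spice mill ready and pulse it: first turn its speed dial one click clockwise, from the off dot to the first speed, and no further. Then set the loose lid down into the grinding cup with its two lugs in the notches until it sits flat, and twist it clockwise against the spring about half way, until its white pointers stand at the orange pulse marks, without ever forcing it on into the lock. Finish while still holding the lid there in the gripper, because it springs back when let go, and leave the bean jar, mug and spoon alone.

Things in the scene. Friction and masses are not known exactly. Their poses are not given: they have to be found in the camera images.
- mill: Red motor base of the mill, 140 x 235 x 72 mm (x, y, z), fixed firmly on the worktop by suction feet. Origin under its centre, long side along y. The grinding cup stands on its +y half (axis at x 0, y +58 mm), the black speed dial on its -y half (axis at x -12 mm, y -70 mm).
- cup: Steel grinding cup with black collar, outer radius 52 mm, fixed on the base. Origin at the centre of its open mouth, level with the collar's flat top, 125 mm above the worktop; z up; turned +0.46 rad from the mill's axes. Its x axis runs through the two equal entry notches, half a turn apart. The inner lip is 74 mm in bore and 5 mm thick; notches at least 15 mm wide, out to radius 44 mm.
- cup_pulse (a point): Middle of one of the two orange pulse marks on the collar's top, at radius 48 mm, 0.46 rad clockwise (seen from above) of the cup's +x axis; the other is half a turn away. A white line marks each notch (entry); a white dot, 1.17 rad clockwise of each notch, marks the lock.
- lid: Loose lid, 150 g, 74 mm high, standing on its spigot on the worktop. Origin under the spigot's centre, z up, x along grip bar and lugs. Red spigot 70 mm across, 14 mm high, foot bevelled 2 mm; red flange 87 mm across, 14 to 18 mm up, white pointers at +x and -x; clear dome 18 to 46 mm up, 72 mm across. Fits either way round. Seated, the flange lies on the collar, origin 14 mm below the cup's.
- lid_bar (a point): Middle of the lid's black grip bar, 60 mm above the lid's underside on its axis. The bar is 60 mm long (lid's x), 18 mm wide (y) and 28 mm high (46 to 74 mm above the underside), to be pinched across its width; the dome's top below it is at 46 mm.
- lid_lug (a point): Tip of the lid's +x lug (its like is at -x), 40.5 mm from the axis; lugs are 10 mm wide, 1 to 7 mm above the underside. They enter only in line with the notches (2.5 mm spare each side; spigot 2 mm all round). Seated, the lid turns clockwise only: at 0.05 rad the lugs meet the spring switch, at 0.69 rad the stiff lock catches; the lock clicks home near 1.15 rad.
- switch (a joint): Spring switch under the cup's lip, pushed round by the lid's lugs: clockwise angle in rad, 0 at rest. It reads the lid's clockwise turn from the notches less about 0.05. The spring pushes the lid back: 0.13 N m at 0, rising 0.25 N m per rad. At the orange mark's middle it reads 0.41; it pulses from 0.25 to 0.57; stiff catches (0.6 N m) begin at 0.64; above 0.85 it is being forced into the lock.
- dial (a joint): Speed dial: clockwise angle in rad seen from above. It rests in clicks at 0 (off, smallest dot), 0.70 (first speed) and 1.40 (second speed), and snaps to the nearest when let go; about 0.1 N m takes it over a click (half way, at 0.35).
- dial_grip (a point): Middle of the dial's black grip bar, on the dial's axis, 92 mm above the worktop. The bar is 40 mm long, 13 mm wide, 24 mm high (80 to 104 mm above the worktop), on a round skirt of radius 24 mm with its top at 80 mm. The axes turn with the dial: bar along x, white pointer at the -x end, pinch across y.
- bean_jar: Bystander: amber glass jar with wooden cap, 80 mm across, 125 mm high; origin under its centre.
- mug: Bystander: white mug, 78 mm across, 88 mm high, handle at +y; origin under its centre.
- scoop: Bystander: spoon with dark handle, 160 mm long, lying along its x; origin under its middle.
Things that resemble listed ones, but are neither listed nor needed, are in the scene too. What is shaped like the lid but green or turquoise is not meant.

How it is judged:
By the outcome, as a careful person would: the job done as asked, in the order asked, and still so for the second after the job is handed in, while the arm keeps its last pose, push and grip.
It also fails if it takes over 58 s, if anything falls off the work surface, if the arm or the gripper's body presses on something with over 40 N, if the wrist force passes 120 N, or if a joint passes its speed limit or range.

## Working session

There is one attempt and no reset: what is moved stays moved. The work goes in short steps, Python scripts to look and compute and a tool call to move; the robot and the scene stay as the last step left them, time stands still between calls to the robot, and variables do not carry over. Pictures are saved under pics/ and viewed, about 8 in all and at most 12, crops included, and the job is handed in when it is done.

Besides the shell and the picture viewer there is one more tool, called after "Request:" as name([rows], argument=value, ...), one row to a line, values as JSON. drive_tool: Moves the arm, as the interface text tells. Its arguments: {"type":"object","properties":{"increments":{"type":"array","items":{"type":"array","items":{"type":"number"}}},"force":{"type":"number"}},"required":["increments"]}

```bash
mkdir -p pics; ls
python3 - <<'E'
from station import manip
import cv2,numpy as np
np.set_printoptions(precision=4,suppress=True)
for n in("top","side"):
    im=manip.snapshot(n);cv2.imwrite(f"pics/{n}0.png",im[:,:,::-1]);c=manip.camera_model(n);print(n,np.array(c["mtx"]),np.array(c["cam_to_world"]))
print(manip.sense())
E
```

```text
pics
top [[364.1458   0.     319.7696]
 [  0.     364.1458 206.0675]
 [  0.       0.       1.    ]] [[-0.0285 -0.9884  0.1489  0.4275]
 [-0.9996  0.0281 -0.0044  0.0163]
 [ 0.0001 -0.1489 -0.9888  0.9728]
 [ 0.      0.      0.      1.    ]]
side [[499.0171   0.     324.5268]
 [  0.     499.0171 195.9806]
 [  0.       0.       1.    ]] [[-0.9915 -0.061   0.115   0.3811]
 [-0.1301  0.5047 -0.8534  1.2658]
 [-0.006  -0.8611 -0.5084  0.8311]
 [ 0.      0.      0.      1.    ]]
{'t': 0.1, 'q': array([-1.3465,  0.5284,  1.4338, -0.    ,  1.1814, -0.1785]), 'qd': array([ 0.0007, -0.0029, -0.0054,  0.0002, -0.0011, -0.0004]), 'tau': array([ -0.0009, -44.3303, -17.8587,  -0.0003,   0.0039,   0.    ]), 'tcp_pos': array([ 0.2449, -0.5743,  0.2304]), 'tool_rot': array([ 0.9798,  0.2   , -0.    , -0.001 ]), 'force': array([-0.8652,  1.369 ,  0.3425]), 'ft_torque': array([ 0.0002, -0.0182,  0.0049]), 'finger_gap': 1.0003681451095314}
```

View pics/top0.png

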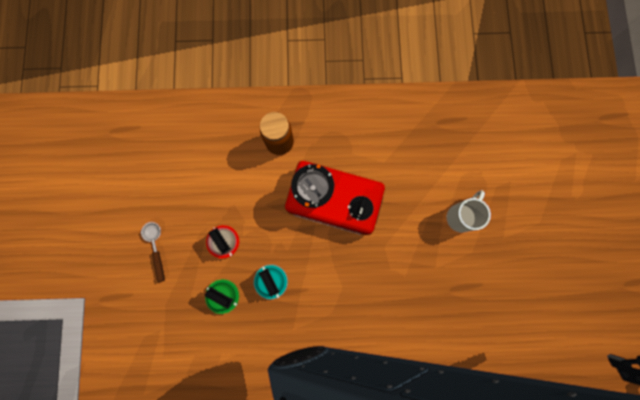

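View pics/side0.png

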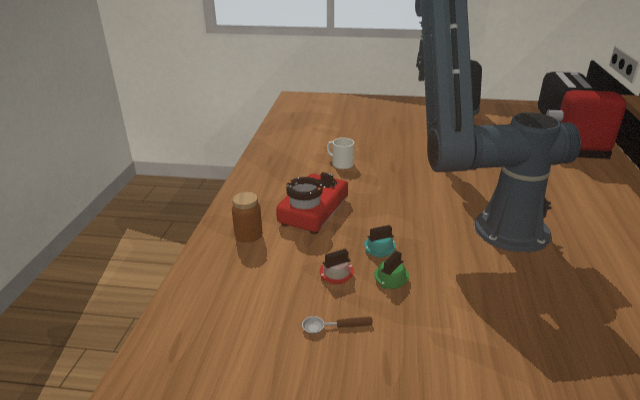

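The top view shows the red-flanged lid at (222,241), turquoise look-alike at (270,282), green look-alike at (222,296). The one at (222,241) is meant, since it has the red flange. The mill has its cup at (313,186) and dial at (361,208). Next, an enlarged crop and the measurements.

```bash
cat > h.py <<'E'
import cv2,numpy as np
from station import manip
np.set_printoptions(precision=4,suppress=True)
def ray(n,px,z):
    c=manip.camera_model(n);K=np.array(c["mtx"]);T=np.array(c["cam_to_world"])
    p=np.atleast_2d(np.asarray(px,float));d=np.c_[p,np.ones(len(p))]@np.linalg.inv(K).T@T[:3,:3].T
    s=(z-T[2,3])/d[:,2];return T[:3,3]+d*s[:,None]
def proj(n,P):
    c=manip.camera_model(n);K=np.array(c["mtx"]);T=np.array(c["cam_to_world"])
    q=(np.atleast_2d(P)-T[:3,3])@T[:3,:3]@K.T;return q[:,:2]/q[:,2:]
def snap(n,f):
    im=manip.snapshot(n)[:,:,::-1].copy();cv2.imwrite(f"pics/{f}.png",im);return im
def red(im):
    h=cv2.cvtColor(im,cv2.COLOR_BGR2HSV);return (((h[...,0]<4)|(h[...,0]>174))&(h[...,1]>170)&(h[...,2]>70)).astype(np.uint8)
def dark(im,t=60): return (im.max(2)<t).astype(np.uint8)
def blobs(m,lo=15):
    cs,_=cv2.findContours(m,cv2.RETR_EXTERNAL,cv2.CHAIN_APPROX_NONE);return [c for c in cs if cv2.contourArea(c)>lo]
E
python3 - <<'E'
from h import *
im=cv2.imread("pics/top0.png")
c1=cv2.resize(im[150:250,280:400],None,fx=5,fy=5,interpolation=cv2.INTER_CUBIC)[:, :600]
c2=cv2.resize(im[220:320,195:295],None,fx=2,fy=2,interpolation=cv2.INTER_CUBIC)
o=np.zeros((500,800,3),np.uint8);o[:,:600]=c1;o[:200,600:]=c2;cv2.imwrite("pics/crop0.png",o)
m=red(im)
for c in blobs(m,60):
    r=cv2.minAreaRect(c);print("red",r,cv2.contourArea(c))
    (u,v),_,_=r
    if u<260: 
        e=cv2.fitEllipse(c);print("flange ell",e,ray("top",e[0],.018))
    elif 280<u<400:
        b=cv2.boxPoints(r);print("top corners",b,ray("top",b,.072))
        h=cv2.approxPolyDP(cv2.convexHull(c),3,True)[:,0];print(h.tolist(),ray("top",h,.072))
for c in blobs(dark(im,55),20):
    (u,v),wh,a=cv2.minAreaRect(c)
    if 190<u<400 and v<320:
        M=cv2.moments(c);p=(M['m10']/M['m00'],M['m01']/M['m00']);z=.074 if u<290 else .125 if u<335 else .085
        b=ray("top",cv2.boxPoints(((u,v),wh,a)),z);print("dark",p,wh,a,ray("top",p,z),"box",b[:,:2].tolist())
E
```

```text
red ((229.71347045898438, 236.7415771484375), (29.997936248779297, 13.991971015930176), 57.9946174621582) 61.0
flange ell ((222.92088317871094, 240.80503845214844), (27.774738311767578, 28.807323455810547), 173.49884033203125) [[0.4867 0.2678 0.018 ]]
red ((334.4036560058594, 197.676025390625), (90.85018157958984, 53.667789459228516), 15.708637237548828) 3155.5
top corners [[283.41   211.2091]
 [297.9403 159.5457]
 [385.3973 184.143 ]
 [370.867  235.8064]] [[ 0.5528  0.1034  0.072 ]
 [ 0.6847  0.0646  0.072 ]
 [ 0.6144 -0.1549  0.072 ]
 [ 0.4853 -0.1118  0.072 ]]
[[383, 186], [373, 228], [368, 233], [286, 209], [290, 189], [323, 167]] [[ 0.6098 -0.1486  0.072 ]
 [ 0.5044 -0.118   0.072 ]
 [ 0.4924 -0.105   0.072 ]
 [ 0.5582  0.0969  0.072 ]
 [ 0.6088  0.0861  0.072 ]
 [ 0.6633  0.0013  0.072 ]]
dark (218.52754237288136, 297.58898305084745) (26.899829864501953, 10.383158683776855) 28.810794830322266 [[0.3473 0.2621 0.074 ]] box [[0.3532038145440791, 0.2968826251216959], [0.37431205830656056, 0.28520447328970105], [0.34218080414888974, 0.2280748952941548], [0.32129701592442095, 0.23989
[... 761 characters left out ...]
5802113436810704, -0.11745218319261515], [0.5279660889206714, -0.11484704469891673], [0.5295012207769748, -0.06089396759432676]]
dark (312.2564102564102, 183.5579133510168) (40.0, 40.0) 90.0 [[0.6098 0.0289 0.125 ]] box [[0.6564982824888936, 0.0762274185401502], [0.6537755947309631, -0.019534647775920684], [0.5569033740329338, -0.016291665548367917], [0.5595825148194464, 0.07788525349787495]]
dark (277.2777777777777, 148.52638888888887) (21.300487518310547, 9.485373497009277) 3.1798300743103027 [[0.7147 0.1167 0.074 ]] box [[0.7052401191867834, 0.14693964240761775], [0.7303104508333129, 0.1454345233769475], [0.7256191503109286, 0.09099911104033373], [0.7005799154098653, 0.09272147684261396]]
```

View pics/crop0.png

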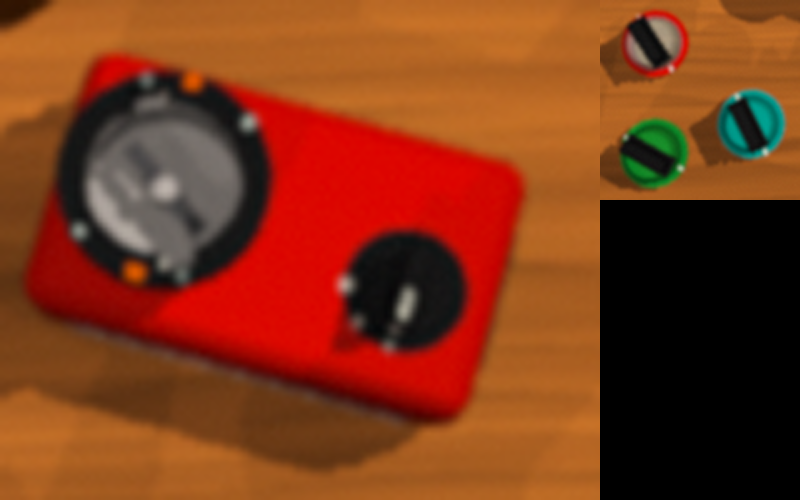

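The crop (5x, offset 280,150) shows the orange marks at (192,82) and (135,271). Going clockwise around the cup are a white notch line (148,80), the orange mark, and a lock dot (248,122). The dial points at the lower dot (389,347), which is off; the others, (358,322) and (345,284), follow clockwise. The inset confirms the red-flanged lid. Now the sub-pixel values.

Run:
```python
from h import *
im=cv2.imread("pics/top0.png");h=cv2.cvtColor(im,cv2.COLOR_BGR2HSV).astype(int)
def cen(x,y,w,r=3):
    ys,xs=np.mgrid[int(round(y))-r:int(round(y))+r+1,int(round(x))-r:int(round(x))+r+1];ww=w[ys,xs];return np.array([(xs*ww).sum()/ww.sum(),(ys*ww).sum()/ww.sum()])
white=np.clip(im.min(2).astype(float)-70,0,None)
orange=np.clip(im[...,1].astype(float)-im[...,0]-30,0,None)*((h[...,0]>6)&(h[...,0]<24)&(h[...,1]>150))
o=[cen(318.4,166.4,orange),cen(307,204.2,orange)]
O=ray("top",o,.125);cc=O.mean(0);print("orange",O,"cup",cc,"rad",np.linalg.norm(O-cc,axis=1)); d=O[0]-O[1];ao=np.arctan2(d[1],d[0]);print("ang orange",ao,"notch",ao+.46)
for n,p in dict(n1=(309.6,166),l1=(329.6,174.4),n2=(316.4,205),l2=(295.8,196.2)).items():
    P=ray("top",cen(*p,white,2),.125)[0]-cc;a=np.arctan2(P[1],P[0]);print(n,np.linalg.norm(P),a)
yaw=ao+.46-.46
cs=ray("side",[[305,188]],.125);print("side cup guess",cs, "proj cup in side",proj("side",cc))
R=lambda a:np.array([[np.cos(a),-np.sin(a)],[np.sin(a),np.cos(a)]])
# yaw from red long edge
e=ray("top",[[368,233],[286,209]],.072);dd=e[1]-e[0];print("edge yaw",np.arctan2(dd[1],dd[0])-np.pi/2,"orange yaw",yaw)
for y in(yaw,):
    D=cc[:2]-R(y)@[12,128]*np.array(.001);print("dial pred",D)
for n,p in dict(off=(357.8,219.4),one=(351.6,214.4),two=(349,206.8)).items():
    P=ray("top",cen(*p,white,2),.073)[0,:2]-D;print(n,np.linalg.norm(P),np.arctan2(P[1],P[0]))
P=ray("top",cen(361,210.3,white,3),.104)[0,:2]-D;print("ptr",np.linalg.norm(P),np.arctan2(P[1],P[0]))
w=[cen(195+35,220+34.5,white,2),cen(195+19,220+8.5,white,2)];W=ray("top",w,.018);print("lid ptrs",w,W,W.mean(0),np.linalg.norm(W[0]-W[1]),np.arctan2(*(W[1]-W[0])[1::-1]))
# lid flange red outline fit circle
m=red(im);ys,xs=np.nonzero(m[215:270,195:252]);p=np.c_[xs+195,ys+215];(c,r)=cv2.minEnclosingCircle(p.astype(np.float32));print("flange circ",ray("top",c,.016),r)
s=cv2.imread("pics/side0.png");
for c in blobs(dark(s,70),40):
    (u,v),wh,a=cv2.minAreaRect(c)
    if 290<u<420 and 160<v<290:print("side dark",(u,v),wh,a,ray("side",(u,v),.060))
print("proj lid",proj("side",[[.4835,.2625,.06]]))
o=np.zeros((560,800,3),np.uint8);a=cv2.resize(s[160:240,270:360],None,fx=7,fy=7,interpolation=cv2.INTER_CUBIC);b=cv2.resize(s[240:290,310:360],None,fx=3.4,fy=3.4)
o[:a.shape[0],:a.shape[1]]=a;o[:b.shape[0],630:630+b.shape[1]]=b;cv2.imwrite("pics/crop1.png",o)
```

```text
orange [[0.6552 0.0129 0.125 ]
 [0.5608 0.0438 0.125 ]] cup [0.608  0.0283 0.125 ] rad [0.0496 0.0496]
ang orange -0.31591360949690356 notch 0.14408639050309646
n1 0.046734129954867094 0.16235627996642005
l1 0.04697033820218252 -1.0384759793471108
n2 0.04753534941157807 -3.0178987014289693
l2 0.04895939248694672 2.1426651702365174
side cup guess [[0.6022 0.0426 0.125 ]] proj cup in side [[303.8218 185.4489]]
edge yaw -0.31478004286139516 orange yaw -0.31591360949690356
dial pred [ 0.5568 -0.0896]
off 0.030740621387357035 2.7977165806981388
one nan nan
two 0.02999709592781353 1.4597913206431419
ptr 0.012777677179439773 2.8381315482680476
lid ptrs [array([230.08  , 253.6725]), array([nan, nan])] [[0.4528 0.2488 0.018 ]
 [   nan    nan    nan]] [nan nan nan] nan nan
flange circ [[0.4858 0.271  0.016 ]] 16.050891876220703
side dark (391.7500305175781, 263.25) (12.727920532226562, 26.16295051574707) 45.0 [[0.3481 0.2756 0.06  ]]
side dark (335.2339172363281, 258.27984619140625) (12.547525405883789, 26.148658752441406) 73.3007583618164 [[0.4889 0.2729 0.06  ]]
side dark (379.6485900878906, 233.20558166503906) (12.10311508178711, 24.36073875427246) 78.11134338378906 [[0.3824 0.1492 0.06  ]]
side dark (311.4122009277344, 187.09024047851562) (23.1180419921875, 50.21714401245117) 77.90524291992188 [[ 0.6035 -0.0781  0.06  ]]
proj lid [[337.824  255.9208]]<stdin>:4: RuntimeWarning: invalid value encountered in scalar divide
```

View pics/crop1.png

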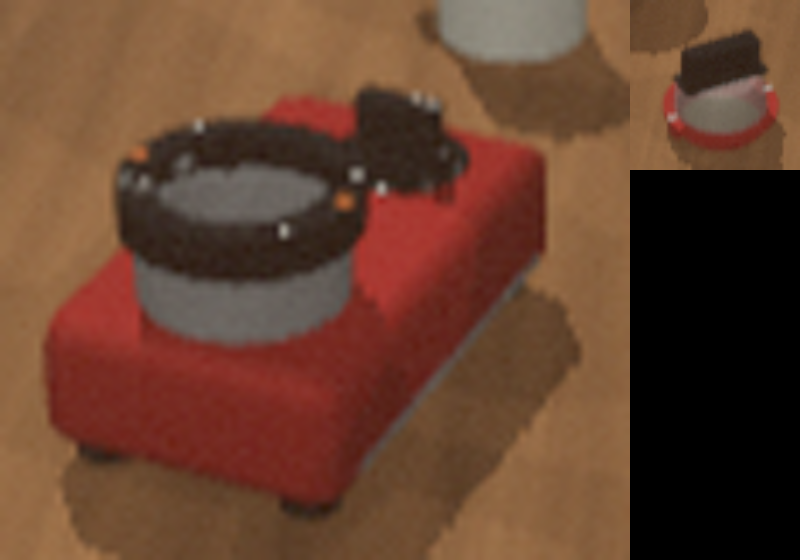

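The side crop confirms the cup and orange marks, and the lid pointers are at about (323.2,277.1) and (350.6,265.9) in the side view. Estimates: cup (0.608,0.028), notch axis +0.15 rad, dial (0.557,-0.090), bar along -0.315 rad pointing at off. I'll hover over the dial.

Request:
drive_tool([
  [0,47.7,-32.4,8,0,0,0.718],
  [0,47.7,-32.4,8,0,0,0.718],
  [0,47.7,-32.4,8,0,0,0.718],
  [0,47.7,-32.4,8,0,0,0.718],
  [0,47.7,-32.4,8,0,0,0.718],
  [0,47.7,-32.4,8,0,0,0.718],
  [0,47.7,-32.4,8,0,0,0.718],
  [0,47.7,-32.4,8,0,0,0.718],
  [0,47.7,-32.4,8,0,0,0.718],
  [0,47.7,-32.4,8,0,0,0.718],
  [0,47.7,-32.4,8,0,0,0.718],
  [0,47.7,-32.4,8,0,0,0.718],
  [0,47.7,-32.4,8,0,0,0.718],
  [0,47.7,-32.4,8,0,0,0.718],
  [0,47.7,-32.4,8,0,0,0.718],
  [0,47.7,-32.4,8,0,0,0.718],
], force=40)

```text
t: 1.7
tcp_pos: [0.5563, -0.0912, 0.1514]
tool_rot: [0.987, -0.158, -0.0, 0.0]
force: [-0.7, -0.3, 0.8]
finger_gap: 1.005
```

```bash
cat >> h.py <<'E'
from scipy.spatial.transform import Rotation as Ro
def st():
    s=manip.sense();M=Ro.from_quat(s["tool_rot"]).as_matrix();print("t",s["t"],"tcp",s["tcp_pos"],"psi %.4f"%np.arctan2(M[1,0],M[0,0]),"zax",M[:,2],"F",s["force"],"T",s["ft_torque"],"gap %.3f"%s["finger_gap"],"q6 %.2f"%s["q"][5]);return s,M
def go(x,y,z,psi):
    s,M=st();d=M.T@(np.array([x,y,z])-s["tcp_pos"])*100
    # desired orientation: z exactly down, tool x at psi
    W=np.array([[np.cos(psi),np.sin(psi),0],[np.sin(psi),-np.cos(psi),0],[0,0,-1]])
    print("move cm",d,"rot",Ro.from_matrix(M.T@W).as_rotvec())
E
python3 - <<'E'
from h import *
go(.5568,-.0896,.083,-.315)
P=ray("side",[[323.2,277.1],[350.6,265.9]],.018);print("lid ptr side",P,P.mean(0),np.linalg.norm(P[0]-P[1]),np.arctan2(*(P[0]-P[1])[1::-1]))
im=snap("side","side1");cv2.imwrite("pics/side1c.png",cv2.resize(im[120:240,250:400],None,fx=4,fy=4))
E
```

```text
t 1.7 tcp [ 0.5563 -0.0912  0.1514] psi -0.3172 zax [-0.0003 -0.0001 -1.    ] F [-0.7331 -0.2599  0.784 ] T [0.0276 0.0013 0.0191] gap 1.005 q6 1.53
move cm [ 0.0028 -0.1659  6.8411] rot [ 0.0002  0.0002 -0.0022]
lid ptr side [[0.5162 0.2988 0.018 ]
 [0.4517 0.2458 0.018 ]] [0.484  0.2723 0.018 ] 0.08350503453081584 0.6884479222912426
```

View pics/side1c.png

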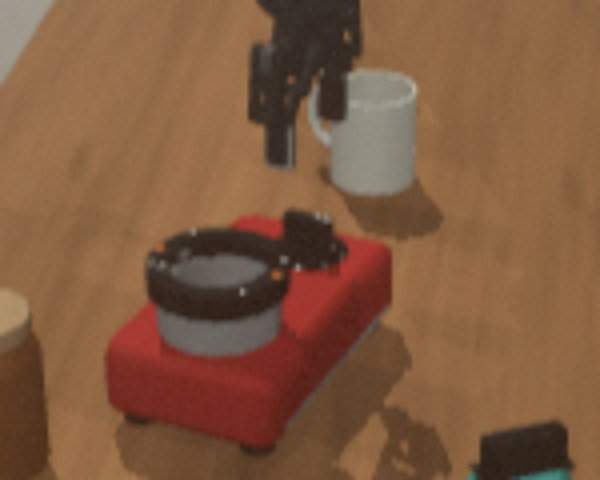

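The gripper hangs above the dial with a finger on each side of its bar, and nothing is in the way. I'll descend and close.

Request:
drive_tool([
  [0,0,-0.15,3,0,0,0],
  [0,0,-0.15,5.5,0,0,0],
  [0,0,-0.15,6.7,0,0,0],
  [0,0,-0.15,6.7,0,0,0],
  [255,0,-0.15,6.7,0,0,0],
  [255,0,-0.15,6.7,0,0,0],
  [255,0,-0.15,6.7,0,0,0],
  [255,0,-0.15,6.7,0,0,0],
  [255,0,-0.15,6.7,0,0,0],
  [255,0,-0.15,6.7,0,0,0],
  [255,0,-0.15,6.7,0,0,0],
  [255,0,-0.15,6.7,0,0,0],
], force=30)

```text
t: 2.95
tcp_pos: [0.5572, -0.0901, 0.0852]
tool_rot: [0.988, -0.156, 0.0, 0.001]
force: [-3.1, -5.8, 3.5]
finger_gap: 0.144
```

```bash
python3 -c "
from h import *
st()"
```

```text
t 2.95 tcp [ 0.5572 -0.0901  0.0852] psi -0.3139 zax [-0.     -0.0027 -1.    ] F [-3.1458 -5.7702  3.5184] T [-0.6712  0.407   0.0572] gap 0.144 q6 1.53
```

Request:
drive_tool([
  [255,0,0.05,0,0,0,0.1],
  [255,0,0.05,0,0,0,0.2],
  [255,0,0.05,0,0,0,0.3],
  [255,0,0.05,0,0,0,0.4],
  [255,0,0.05,0,0,0,0.5],
  [255,0,0.05,0,0,0,0.6],
  [255,0,0.05,0,0,0,0.7],
  [255,0,0.05,0,0,0,0.7],
  [255,0,0.05,0,0,0,0.7],
])

```text
t: 3.85
tcp_pos: [0.5568, -0.0906, 0.0851]
tool_rot: [0.874, -0.485, 0.0, 0.001]
force: [-3.4, -5.0, 4.9]
finger_gap: 0.143
```

```bash
python3 -c "
from h import *
st()"
```

```text
t 3.85 tcp [ 0.5568 -0.0906  0.0851] psi -1.0139 zax [-0.0005 -0.0029 -1.    ] F [-3.3825 -4.9862  4.9311] T [-0.8363  0.5117  0.0781] gap 0.143 q6 2.23
```

Request:
drive_tool([
  [0,0,0,0,0,0,0],
  [0,0,0,0,0,0,0],
  [0,0,0,0,0,0,0],
  [0,0,0,0,0,0,0],
  [0,0,0,0,0,0,0],
  [0,0,0,-4,0,0,0],
  [0,0,0,-8,0,0,0],
  [0,0,0,-12,0,0,0],
  [0,0,0,-13,0,0,0],
  [0,0,0,-13,0,0,0],
])

```text
t: 4.85
tcp_pos: [0.5582, -0.0892, 0.2162]
tool_rot: [0.874, -0.486, 0.002, -0.0]
force: [0.0, -0.1, 0.4]
finger_gap: 1.002
```

Run:
```python
from h import *
# lid: triangulate bar dark blob top+side, pointers
def los(n,p):
    a=ray(n,p,0)[0];b=ray(n,p,.2)[0];return a,(b-a)/np.linalg.norm(b-a)
def tri(p,q):
    a,u=los("top",p);b,v=los("side",q);s=np.linalg.lstsq(np.c_[u,-v],b-a,rcond=None)[0];P=a+u*s[0];Q=b+v*s[1];return (P+Q)/2,np.linalg.norm(P-Q)
print("bar tri",tri((219.12,240.88),(335.23,258.28)))
print("ptr tri",tri((230.08,253.67),(350.6,265.9)))
go(.485,.267,.15,.6)
snap("side","side2");snap("top","top2")
im=cv2.imread("pics/top2.png");s=cv2.imread("pics/side2.png")
o=np.zeros((500,800,3),np.uint8);o[:, :400]=cv2.resize(im[165:265,320:400],(400,500),interpolation=cv2.INTER_CUBIC);o[:400,400:]=cv2.resize(s[155:205,310:360],(400,400),interpolation=cv2.INTER_CUBIC);cv2.imwrite("pics/c2.png",o)
```

```text
bar tri (array([0.487 , 0.2675, 0.0557]), np.float64(0.005048065698054788))
ptr tri (array([0.4522, 0.2483, 0.02  ]), np.float64(0.0011945740192718744))
t 4.85 tcp [ 0.5582 -0.0892  0.2162] psi -1.0150 zax [ 0.0043 -0.0016 -1.    ] F [ 0.0166 -0.1316  0.3709] T [-0.0165 -0.0166 -0.023 ] gap 1.002 q6 2.23
move cm [-34.1465 -12.5541   6.5351] rot [ 0.0007 -0.005  -1.615 ]
```

View pics/c2.png

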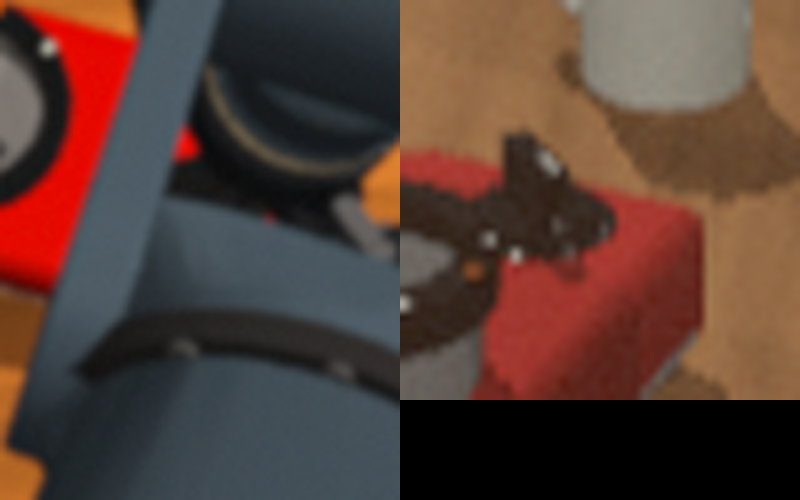

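Side view: the dial bar has clearly turned from its first orientation. The arm hides the dial in the top view, so I'll check it from above next. Moving above the lid (0.4855,0.270).

Request:
drive_tool([
  [0,-34.4,-12.75,0,0,0,-1.635],
  [0,-34.4,-12.75,0,0,0,-1.635],
  [0,-34.4,-12.75,0,0,0,-1.635],
  [0,-34.4,-12.75,6.5,0,0,-1.635],
  [0,-34.4,-12.75,6.5,0,0,-1.635],
  [0,-34.4,-12.75,6.5,0,0,-1.635],
  [0,-34.4,-12.75,6.5,0,0,-1.635],
  [0,-34.4,-12.75,6.5,0,0,-1.635],
  [0,-34.4,-12.75,6.5,0,0,-1.635],
  [0,-34.4,-12.75,6.5,0,0,-1.635],
  [0,-34.4,-12.75,6.5,0,0,-1.635],
  [0,-34.4,-12.75,6.5,0,0,-1.635],
  [0,-34.4,-12.75,6.5,0,0,-1.635],
  [0,-34.4,-12.75,6.5,0,0,-1.635],
  [0,-34.4,-12.75,6.5,0,0,-1.635],
])

```text
t: 6.45
tcp_pos: [0.4839, 0.2703, 0.1489]
tool_rot: [0.953, 0.304, -0.0, -0.0]
force: [1.1, 0.2, 0.0]
finger_gap: 1.003
```

Run:
```python
from h import *
go(.4855,.270,.052,.62)
s=snap("side","side3");im=snap("top","top3")
o=np.zeros((500,800,3),np.uint8);o[:, :400]=cv2.resize(im[165:265,320:400],(400,500),interpolation=cv2.INTER_CUBIC);o[:400,400:]=cv2.resize(s[210:290,300:380],(400,400),interpolation=cv2.INTER_CUBIC);cv2.imwrite("pics/c3.png",o)
print("proj tcp side",proj("side",[[.4855,.270,.06]]))
```

```text
t 6.45 tcp [0.4839 0.2703 0.1489] psi 0.6183 zax [-0.0008 -0.0002 -1.    ] F [1.0738 0.1553 0.0138] T [-0.0509 -0.0173 -0.0398] gap 1.003 q6 1.26
move cm [0.1216 0.1263 9.6934] rot [-0.0003  0.0008 -0.0017]
proj tcp side [[336.7119 257.6739]]
```

View pics/c3.png

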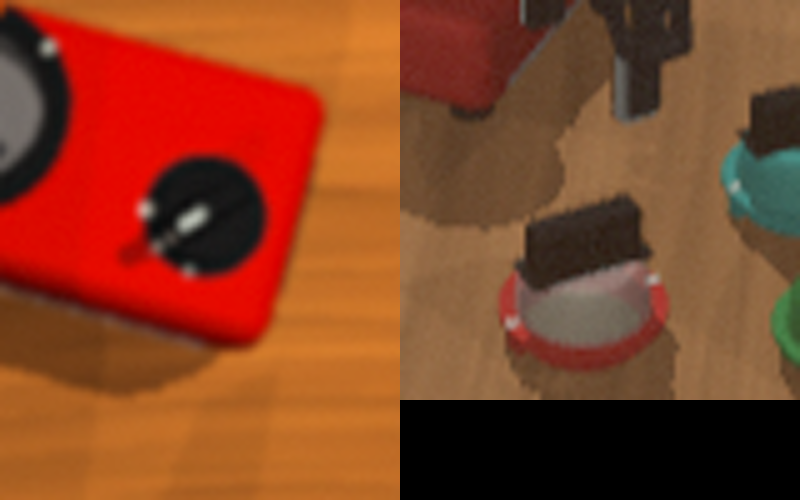

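The dial's white pointer now stands at the middle dot, the first speed. Fingers hang above the red lid's bar, with bar centre about (336,258) in the side view against (336.7,257.7) predicted. Descending to grip.

Request:
drive_tool([
  [0,0.1,0,4,0,0,0],
  [0,0.1,0,7,0,0,0],
  [0,0.1,0,9,0,0,0],
  [0,0.1,0,9.7,0,0,0],
  [0,0.1,0,9.7,0,0,0],
  [255,0.1,0,9.7,0,0,0],
  [255,0.1,0,9.7,0,0,0],
  [255,0.1,0,9.7,0,0,0],
  [255,0.1,0,9.7,0,0,0],
  [255,0.1,0,9.7,0,0,0],
  [255,0.1,0,9.7,0,0,0],
  [255,0.1,0,9.7,0,0,0],
  [255,0.1,0,9.7,0,0,0],
], force=50)

```text
t: 7.85
tcp_pos: [0.4854, 0.2712, 0.0528]
tool_rot: [0.952, 0.305, 0.001, 0.0]
force: [0.5, -2.0, 3.8]
finger_gap: 0.196
```

Run:
```python
from h import *
go(.608,.0283,.25,.15)
```

```text
t 7.85 tcp [0.4854 0.2712 0.0528] psi 0.6198 zax [ 0.0011  0.0002 -1.    ] F [ 0.5366 -2.0166  3.7786] T [-0.1072 -0.0311  0.0384] gap 0.196 q6 1.26
move cm [ -4.1037  26.9022 -19.715 ] rot [ 0.0002 -0.0012  0.4698]
```

Request:
drive_tool([
  [255,0,0,-3,0,0,0],
  [255,0,0,-7,0,0,0],
  [255,0,0,-11,0,0,0],
  [255,0,0,-15,0,0,0],
  [255,-1,7,-16,0,0,0.1],
  [255,-2,11,-16,0,0,0.2],
  [255,-3,15,-16,0,0,0.3],
  [255,-3.5,19,-16,0,0,0.4],
  [255,-4.1,23,-16,0,0,0.47],
  [255,-4.1,26.9,-16,0,0,0.47],
  [255,-4.1,26.9,-16,0,0,0.47],
  [255,-4.1,26.9,-16,0,0,0.47],
  [255,-4.1,26.9,-16,0,0,0.47],
], force=80)

```text
t: 9.15
tcp_pos: [0.6062, 0.0293, 0.2113]
tool_rot: [0.997, 0.075, -0.002, -0.001]
force: [-0.8, -0.7, -2.8]
finger_gap: 0.19
```

Run:
```python
from h import *
go(.608,.0283,.19,.15)
s=snap("side","side4");im=snap("top","top4")
o=np.zeros((520,800,3),np.uint8);o[:, :520]=cv2.resize(s[115:245,245:375],(520,520),interpolation=cv2.INTER_CUBIC);o[:280,520:]=cv2.resize(im[145:245,275:375],(280,280),interpolation=cv2.INTER_CUBIC);cv2.imwrite("pics/c4.png",o)
zu=manip.sense()["tcp_pos"][2]-.0528
c=manip.sense()["tcp_pos"];M=Ro.from_quat(manip.sense()["tool_rot"]).as_matrix()
for r in(.0435,-.0435):
    print("expected ptr side",proj("side",[np.r_[c[:2]+M[:2,0]*r,zu+.016]]))
m=red(s);m[:, :290]=m[:, :290]
for b in blobs(m,20): print(cv2.boundingRect(b),cv2.contourArea(b))
```

```text
t 9.15 tcp [0.6062 0.0293 0.2113] psi 0.1503 zax [-0.0031  0.001  -1.    ] F [-0.7594 -0.6859 -2.7902] T [ 0.0758 -0.0073  0.0204] gap 0.190 q6 1.28
move cm [0.1662 0.1262 2.1321] rot [-0.0014  0.003   0.0003]
expected ptr side [[288.4175 170.5444]]
expected ptr side [[319.1257 170.0842]]
(277, 179, 71, 52) 1141.0
(289, 171, 19, 9) 22.5
(560, 90, 66, 60) 3194.0
```

View pics/c4.png

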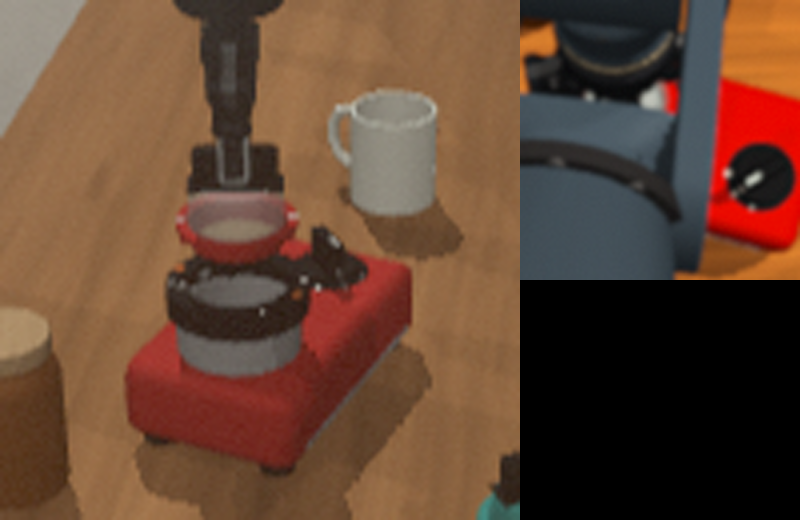

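Side view: the lid hangs level over the cup. Its pointers are at (290.0,170.5) and (318.5,169.2), within about 0.5 px of prediction, and the orange-mark midpoint at (304.25,185.5) matches the cup estimate. The dial still points at the middle dot. Lowering gently while watching the force.

Request:
drive_tool([
  [255,0.17,0.12,1,0,0.003,0],
  [255,0.17,0.12,2,0,0.003,0],
  [255,0.17,0.12,2.6,0,0.003,0],
  [255,0.17,0.12,3.0,0,0.003,0],
  [255,0.17,0.12,3.3,0,0.003,0],
  [255,0.17,0.12,3.5,0,0.003,0],
  [255,0.17,0.12,3.7,0,0.003,0],
  [255,0.17,0.12,3.7,0,0.003,0],
])

```text
t: 10.05
tcp_pos: [0.6092, 0.0275, 0.1752]
tool_rot: [0.997, 0.075, 0.001, -0.0]
force: [-0.9, 0.2, -2.2]
finger_gap: 0.192
```

Run:
```python
from h import *
go(.608,.0283,.1638,.147)
```

```text
t 10.05 tcp [0.6092 0.0275 0.1752] psi 0.1496 zax [ 0.0022  0.0007 -1.    ] F [-0.9145  0.2028 -2.1883] T [ 0.0208  0.1586 -0.0108] gap 0.192 q6 1.28
move cm [-0.1137 -0.0995  1.1423] rot [-0.0003 -0.0023  0.0026]
```

Request:
drive_tool([
  [255,-0.1,-0.08,0,0,-0.002,0],
  [255,-0.1,-0.08,0.2,0,-0.002,0],
  [255,-0.1,-0.08,0.4,0,-0.002,0],
  [255,-0.1,-0.08,0.6,0,-0.002,0],
  [255,-0.1,-0.08,0.6,0,-0.002,0],
])

```text
t: 10.55
tcp_pos: [0.6084, 0.0281, 0.1689]
tool_rot: [0.997, 0.075, 0.0, -0.0]
force: [-0.4, 0.2, -1.1]
finger_gap: 0.188
```

Run:
```python
from h import *
go(.608,.0283,.1638,.147)
```

```text
t 10.55 tcp [0.6084 0.0281 0.1689] psi 0.1498 zax [ 0.0005  0.0002 -1.    ] F [-0.3639  0.1753 -1.1495] T [-0.0249  0.0352 -0.0018] gap 0.188 q6 1.28
move cm [-0.0315 -0.0283  0.5077] rot [-0.0001 -0.0005  0.0028]
```

The spigot is 9 mm in with no contact force, so the lugs are in the notches. Lowering to seat.

Request:
drive_tool([
  [255,-0.03,-0.03,0.2,0,0,0],
  [255,-0.03,-0.03,0.4,0,0,0],
  [255,-0.03,-0.03,0.5,0,0,0],
  [255,-0.03,-0.03,0.55,0,0,0],
  [255,-0.03,-0.03,0.6,0,0,0],
  [255,-0.03,-0.03,0.6,0,0,0],
])

```text
t: 11.15
tcp_pos: [0.6082, 0.0282, 0.1639]
tool_rot: [0.997, 0.075, 0.001, 0.0]
force: [-1.6, -0.4, 3.2]
finger_gap: 0.189
```

Run:
```python
from h import *
go(.608,.0283,.1638,.147)
```

```text
t 11.15 tcp [0.6082 0.0282 0.1639] psi 0.1499 zax [ 0.0014  0.     -1.    ] F [-1.6492 -0.4342  3.2049] T [0.0499 0.288  0.05  ] gap 0.189 q6 1.28
move cm [-0.0228 -0.0094  0.0073] rot [ 0.0002 -0.0013  0.0029]
```

Seated at the expected height (TCP 0.1639 against 0.1638 expected), with about 5 N of contact. Twisting clockwise 0.46 rad.

Request:
drive_tool([
  [255,0,0,0,0,0,0],
  [255,0,0,0,0,0,0.06],
  [255,0,0,0,0,0,0.12],
  [255,0,0,0,0,0,0.18],
  [255,0,0,0,0,0,0.24],
  [255,0,0,0,0,0,0.3],
  [255,0,0,0,0,0,0.36],
  [255,0,0,0,0,0,0.41],
  [255,0,0,0,0,0,0.45],
  [255,0,0,0,0,0,0.46],
  [255,0,0,0,0,0,0.46],
  [255,0,0,0,0,0,0.46],
], force=100)

```text
t: 12.35
tcp_pos: [0.6082, 0.0282, 0.1639]
tool_rot: [0.988, -0.154, 0.001, -0.0]
force: [-2.7, -0.7, 5.4]
finger_gap: 0.188
```

Run:
```python
from h import *
go(.608,.0283,.1638,-.313)
s=snap("side","side5")
im=snap("top","top5")
o=np.zeros((560,800,3),np.uint8);o[:,:560]=cv2.resize(s[140:220,265:345],(560,560),interpolation=cv2.INTER_CUBIC);o[:240,560:]=cv2.resize(im[145:245,285:385],(240,240));cv2.imwrite("pics/c5.png",o)
```

```text
t 12.35 tcp [0.6082 0.0282 0.1639] psi -0.3090 zax [ 0.0014 -0.0002 -1.    ] F [-2.6706 -0.7478  5.3551] T [0.0766 0.3695 0.2639] gap 0.188 q6 1.74
move cm [-0.0215  0.0004  0.0083] rot [-0.0003 -0.0013  0.004 ]
```

View pics/c5.png

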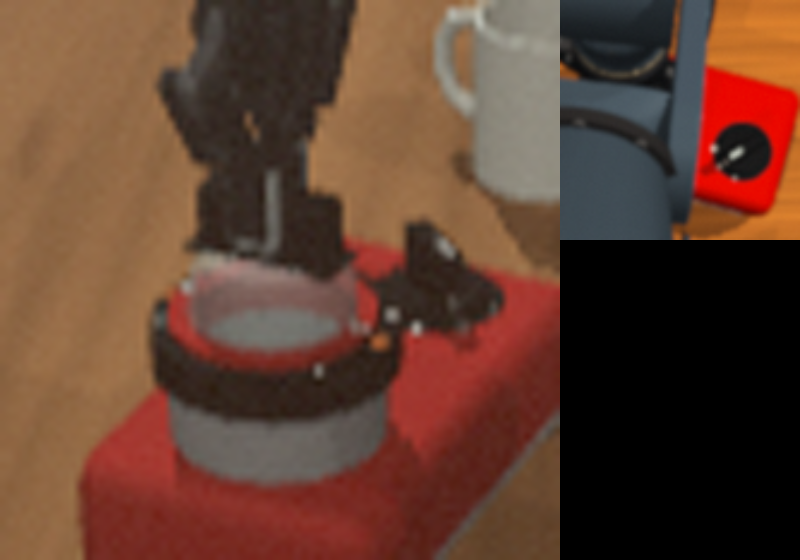

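The lid sits flat on the collar. Its white pointer at (362,328) lies directly inside the orange mark (379,342), well short of the lock dot (318,370). The twist torque rose by about 0.21 N m, against about 0.23 expected from the spring, and the dial still points at the first speed. I'll hand it in while holding.

```bash
python3 -c "
from h import *
st();print(manip.sign_off())"
```

```text
t 12.45 tcp [0.6082 0.0282 0.1639] psi -0.3091 zax [ 0.0014 -0.0001 -1.    ] F [-2.3287 -1.1066  5.9767] T [0.1117 0.3673 0.2582] gap 0.187 q6 1.74
the job is handed in; nothing more can be done
None
```

The mill is set to first speed and the lid is held at the pulse marks. I handed the job in at 12.45 s with the gripper still closed on the lid.

- **Dial:** I turned it 0.70 rad clockwise and let go. From above, its pointer rests on the middle dot, the first speed, and it was still there in the last picture.
- **Lid seating:** The red lid went into the notches without resistance. It seated at the expected height (TCP 0.1639 m, expected 0.1638 m) with only a few newtons of contact.
- **Pulse twist:** I turned the lid 0.46 rad clockwise and am holding it with 100 N. In the side view its pointer lines up with the orange mark, well short of the lock dot.
- **Switch position:** The switch angle itself could not be read. The twist torque rose by about 0.21 N m, slightly below the 0.23 N m expected at the middle of the mark, but it fits the pulse range.
- **Not fully checked:** The arm hid the lid in the top view, so the final alignment was checked only from the side. I did not touch the jar, mug or spoon, but took no final picture to check the jar and spoon.

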